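Open the pressure pot's bayonet cap and park it in its rest

TASK

Open the pressure pot on the workbench: turn its winged cap anticlockwise to the first stop without forcing it, then press the cap down against its spring, gently and without ramming it onto the neck, and turn it on past the stop until the wing lines up with the two ears on the neck. Lift the cap off and set it gently down in the round wooden rest, wing up and lying flat, and let go. Leave the jar, the screwdriver and the plywood offcut where they are.

Things in the scene. Friction and masses are not known exactly. Their poses are not given: they have to be found in the camera images.
- cap: Loose bare steel cap held in the neck. Origin on its axis at the underside of its disc (68 mm across, 8 mm thick), z up; x along the wing; the same after a half turn. About 0.16 kg, may shift 1-2 mm sideways. Starts locked: x axis 75 to 84 degrees clockwise (from above) of the tank's x, modulo a half turn. Turning it meets up to 0.1 Nm of friction.
- wing (a point): Middle of the cap's wing, the upright straight grip standing on the disc: 60 mm long along x, 12 mm thick along y, from 8 to 36 mm above the cap's origin (this point: 22 mm above). Axes as the cap's.
- bar (a point): Centre of the cap's cross-bar, hidden in the neck: on the end of a 9 mm stem, parallel to the wing, 46 mm long, 8 mm wide, from 10.5 to 18.5 mm below the cap's origin. Lift the cap straight up 30 mm or more to clear the neck.
- tank: Aluminium pressure pot bolted to the bench, 150 mm across, shoulder from 150 to 172 mm high, steel neck 66 mm across, rim 215 mm high. Origin on its axis at the bench, z up. Two steel ears stick out of the neck along x and -x to 49 mm from the axis, 201 to 211 mm high. A gauge and a small tap stick out of its sides 130 mm high.
- rim (a point): Centre of the neck's rim, a 4 mm plate with a 12 mm slot along the tank's x, in line with the ears: the cross-bar leaves through it when the wing is so too (within about 4 degrees). A solid wall stops the cap 1 to 2 degrees anticlockwise of in line, another about 90 degrees clockwise (0.2 Nm is plainly at a wall). In line and let up, the cap rises 1.5 mm by itself.
- spring (a point): Spring under the cap, in the neck. Seated, the disc's underside is 221.5 mm above the bench, 6.5 mm above the rim, and the spring holds the bar up against the plate with 5 N, plus 1.5 N per mm pressed. To pass the stop press 4.5 to 6 mm (12 to 14 N). At 6.5 mm (15 N) the disc lands on the rim; more than 30 N is ramming.
- stop_ring: Ring hidden in the neck, origin on its axis at rim height, axes as the tank's. It carries the first stop: two opposite ribs 4 mm deep that block the bar, unless pressed down, with the wing somewhere 46 to 68 degrees clockwise of the ears. The angle differs each time and does not show in this pose: feel for it. 0.2 Nm is plainly at the stop, 0.5 Nm is forcing.
- rest: Fixed turned-wood cap rest, a round cup 92 mm across and 44 mm high with a 54 mm wide round hole 38 mm deep. Origin on its axis at the bench. The cap's bar goes into the hole in any yaw and the disc lies on the rim: cap origin then 44 mm above the bench.
- jar: Small amber glass jar with a steel lid, 60 mm across, 85 mm high, standing on the bench; origin at the centre of its underside. A bystander.
- screwdriver: Screwdriver with black handle lying on the bench, 180 mm long along its x. A bystander.
- offcut: Plywood offcut 90 x 45 x 20 mm lying on the bench; origin at the centre of its underside. A bystander.
Not all that is in view belongs to the job. What is shaped like the cap but green or yellow is not meant.

How it is judged:
By the outcome, as a careful person would: the job done as asked, in the order asked, and still so for the second after the job is handed in, with the robot touching nothing.
It also fails if it takes over 72 s, if anything falls off the work surface, if the arm or the gripper's body presses on something with over 40 N, if the wrist force passes 120 N, or if a joint passes its speed limit or range.

ROBOT

A 6-joint arm with a two-finger parallel gripper is mounted at the origin on the work surface. World frame = base frame: x ahead of the robot, y to its left, z up, the work surface at z = 0. Lengths are in m, angles in rad, forces in N, time in s.
With the tool pointing down it reaches from about 0.225 to 0.875 m from the base axis. Payload 3.4 kg.
Tool frame: the origin (TCP) lies between the finger pads; the fingertips stand 8 mm ahead of it and the grasp point (between the pads) lies 11 mm behind it; z points along the fingers, y is the line along which they close (so a half turn about z gives the same grasp; the last joint's range is limited). The gripper opens to 85 mm and grips with 20 to 120 N. Pads are 22 mm wide; open, the fingers measure 114 mm over their backs; the gripper's body (76 mm by 85 mm) begins 54 mm behind the grasp point. The pads swing forward as they close: fully open they stand 13 mm farther back than shut.
Start: joints at [1.162, 0.276, 1.505, -0, 1.361, -0.121], TCP at [0.163, 0.551, 0.239] pointing down, gripper open.
Joint ranges: [-2.89, 2.89], [-0.75, 2.08], [0.22, 2.7], [-1.18, 4.32], [0.11, 2.71], [-2.7, 2.7]. Speed limits (rad/s): [2.57, 2.57, 3.14, 3.14, 3.14, 3.14].

INTERFACE

Orientations are given as a unit quaternion [w, x, y, z].
In Python, from rig import manip, optics, finder gives the robot as it stands.
- The arm moves only by the tool servo_tool, never from a script. Its argument "increments" is a list of rows, each a list of 7 numbers: the shift along the tool's x, y, z in cm, then the turn, a rotation vector about the tool's x, y, z in degrees, then the closure, from -1 (fully open) to 1 (shut). In form: [[x, y, z, rx, ry, rz, gripper], ...]. A call has exactly 5 rows; each row shifts and turns the commanded pose from where the row before left it, along the tool's axes as they then stand; what a row does not reach is not made up. A row lasts 1/10 s, in which the tool goes at most 50 mm and 8.59 degrees, less where a joint would pass 70% of its speed; a pose out of reach is approached as far as the arm can. A call is refused whole if a number of a shift passes 5 or a number of a turn 8.59, either way. A call with a gripper value outside its range is refused whole. The fingers move at their own pace and stop on an object; "squeeze" is the grip in N (left out, the last holds). Time passes only in rows, so rows that do not move let the fingers close, or fill a call up. It gives the time, the measured TCP pose, the force, the opening and the grip force at its end, in the units of the state.
- manip.get_state(): the state, without advancing time (a new reading comes with each control period).
- optics.get_image(name): name is "side" or "top"; returns the picture (384x512x3 uint8, red, green, blue); there is no depth.
- optics.get_calibration(name): a dict with "fov_y" (degrees; the focal length in pixels is half the picture's height over the tangent of half this angle, whatever the lens; pixels are square), "cx", "cy" (the principal point, pixels), "world_to_cam" (4x4, takes a point from world to camera coordinates). Camera axes: x right, y down, z forward; pixel columns grow to the right and rows downward; lengths in m; the calibration is good to about 2 mm. A picture is of the moment at which its call begins. get_calibration takes no time and is no camera call.
- manip.sign_off(): hands the job in; it is judged then, once.
Trained networks look in the newest picture that a camera, given by its name, has taken for a name from the list of things; names that differ only in an ending like _2 or _b are one class to them, and where a whole thing is asked for, a point or a joint stands for the part that bears it (a point fixed in the world has none). Each returns a list of dicts, best first, with "p" (0 to 1); they miss things now and then, are a little off and sometimes report something else, mostly with a low value. They report only what shows in the picture. A call takes as long as a camera call. They do not tell look-alikes from the thing itself.
- finder.silhouettes(label, camera): "region" (384x512 bool, what is visible of it) and "box" ([centre column, centre row, width, height] in pixels, round what is visible of it).
- finder.tip_of(label, camera): "at" ([column, row] in pixels: a listed point, or the origin of a listed thing).
The state is a dict: "clock": time; "qpos": joint angles; "qd": joint speeds; "effort": joint torques, N m; "position": TCP position; "ee_rot": TCP orientation; "contact_force": force on the tool from outside, world axes, zero at the start; "moment": the same for the moment, N m; "width": finger opening in m; "gripper_force": force on a finger pad.
Only numpy, scipy, OpenCV 4.12 (cv2) and the standard library are available. Lean on these libraries where they do the work, as an engineer would, in place of code of your own. Each camera call takes 0.05 s, during which the arm holds its last target. There are 200 camera calls.

## Working session

There is one attempt and no reset: what is moved stays moved. The work goes in short steps, Python scripts to look and compute and a tool call to move; the robot and the scene stay as the last step left them, time stands still between calls to the robot, and variables do not carry over. Pictures are saved under pics/ and viewed, at most 10 in all, crops included, and the job is handed in when it is done.

Besides the shell and the picture viewer there is one more tool, called after "Emit:" in YAML: its name, and indented under it one key for each argument. servo_tool: Moves the arm, as the interface text tells. Its arguments: {"type":"object","properties":{"increments":{"type":"array","items":{"type":"array","items":{"type":"number"}}},"squeeze":{"type":"number"}},"required":["increments"]}

```bash
mkdir -p pics; cat > h.py <<'E'
import numpy as np, cv2
from rig import manip, optics, finder
def P(n):
    c=optics.get_calibration(n); f=192/np.tan(np.radians(c["fov_y"]/2))
    K=np.array([[f,0,c["cx"]],[0,f,c["cy"]],[0,0,1]]); return K, np.array(c["world_to_cam"])
def proj(n,X):
    K,T=P(n); p=(T[:3,:3]@np.atleast_2d(X).T+T[:3,3:4]); p=K@p; return (p[:2]/p[2]).T
def ray(n,uv):
    K,T=P(n); R=T[:3,:3]; d=R.T@np.linalg.inv(K)@np.array([uv[0],uv[1],1]); return -R.T@T[:3,3], d/np.linalg.norm(d)
def atz(n,uv,z):
    o,d=ray(n,uv); return o+d*(z-o[2])/d[2]
def tri(a,ua,b,ub):
    o1,d1=ray(a,ua);o2,d2=ray(b,ub)
    A=np.array([d1,-d2]).T; s=np.linalg.lstsq(A,o2-o1,rcond=None)[0]
    p,q=o1+s[0]*d1,o2+s[1]*d2
    return (p+q)/2,np.linalg.norm(p-q)
E
python3 - <<'E'
from h import *
np.set_printoptions(precision=4,suppress=True)
ims={n:optics.get_image(n) for n in("side","top")}
for n in ims: 
    cv2.imwrite(f"pics/{n}0.png",ims[n][:,:,::-1]); K,T=P(n); print(n,K[0,0],"cam at",-T[:3,:3].T@T[:3,3], "fwd",T[2,:3])
for l in["cap","wing","tank","rim","rest","jar","screwdriver","offcut"]:
    for n in ims:
        print(l,n,[(np.round(d["at"],1),round(d["p"],2)) for d in finder.tip_of(l,n)[:4]])
E
```

```text
side 349.75358706802234 cam at [ 0.2729 -0.66    0.7308] fwd [ 0.3259  0.6959 -0.6399]
top 346.98266967929544 cam at [ 0.4027 -0.0246  1.0229] fwd [ 0.1746  0.0087 -0.9846]
cap side [(array([331.3, 264.6]), 0.92), (array([272.5, 225.7]), 0.88), (array([193.8, 310. ]), 0.84)]
cap top [(array([317.4, 277.9]), 0.82), (array([329.7, 195.2]), 0.81)]
wing side [(array([334.7, 263.2]), 0.81), (array([272.1, 213.4]), 0.72), (array([192.1, 303.8]), 0.56)]
wing top [(array([338.4, 194.3]), 0.84), (array([316.5, 278.1]), 0.84), (array([326.4, 148.8]), 0.84), (array([251.1, 154. ]), 0.59)]
tank side [(array([269.1, 287.2]), 0.89), (array([273.1, 217.3]), 0.25)]
tank top [(array([320. , 206.3]), 0.66)]
rim side [(array([275.2, 225.1]), 0.91)]
rim top [(array([334.6, 195.9]), 0.96)]
rest side [(array([225.1, 201.2]), 0.6)]
rest top [(array([197.1, 206.9]), 0.9)]
jar side [(array([285.2, 219.5]), 0.86), (array([272.9, 225.7]), 0.69)]
jar top [(array([251.3, 152.8]), 0.72)]
screwdriver side [(array([222.2, 240.8]), 0.75)]
screwdriver top [(array([248.7, 220.2]), 0.59)]
offcut side [(array([293.5, 196. ]), 0.64), (array([268.7, 285.9]), 0.38)]
offcut top [(array([221.1, 131.4]), 0.81)]
```

```bash
python3 -c "
import cv2,numpy as np
a=cv2.imread('pics/side0.png');b=cv2.imread('pics/top0.png')
cv2.imwrite('pics/both.png',cv2.resize(np.hstack([a,b]),(800,300),interpolation=cv2.INTER_AREA))"
```

```text
(no output)
```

View pics/top0.png

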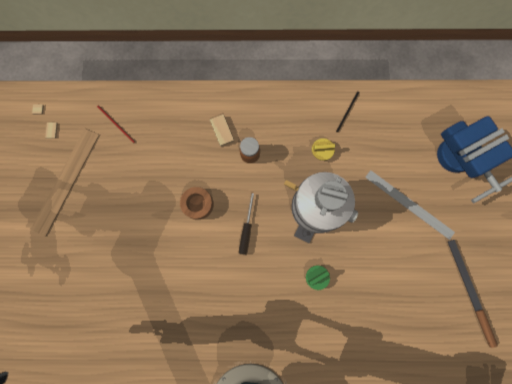

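View pics/side0.png

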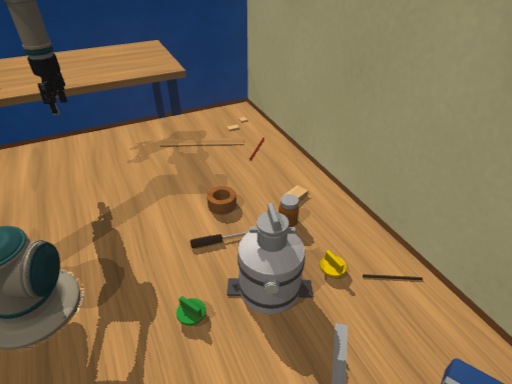

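The real cap is bare steel on the tank: wing at top (337,194) and side (272,213). The look-alikes are green at top (318,278) and side (192,308), and yellow at top (323,149) and side (334,264). The rest is at top (197,205) and side (222,200).

```bash
python3 - <<'E'
from h import *
np.set_printoptions(precision=4,suppress=True)
a=cv2.imread('pics/top0.png');b=cv2.imread('pics/side0.png')
ca=cv2.resize(a[165:240,285:365],None,fx=5,fy=5,interpolation=cv2.INTER_CUBIC)   # 400x375
cb=cv2.resize(b[195:270,232:312],None,fx=5,fy=5,interpolation=cv2.INTER_CUBIC)
cv2.imwrite('pics/crop1.png',np.hstack([ca,cb]))
for n,u,v in [("wing",(338.4,194.3),(272.1,213.4)),("rim",(334.6,195.9),(275.2,225.1))]: print(n,*tri("top",u,"side",v))
for im,n in((a,"top"),(b,"side")):
  for l in("rest","tank"):
    s=finder.silhouettes(l,n)
    for d in s[:2]: print(l,n,d["box"],d["p"], d["region"].sum())
# rest: fit hole/top ring
E
```

```text
wing [ 0.5324 -0.2025  0.2609] 0.0007192519279947184
rim [ 0.5376 -0.2028  0.2255] 0.00541621197245596
rest top [197.5, 204.4, 35.8, 30.4] 0.62 884
tank top [322.8, 206.2, 70.0, 72.5] 0.66 2741
rest side [223.2, 200.7, 33.2, 27.5] 0.7 682
rest side [268.7, 269.4, 85.4, 87.9] 0.62 5137
tank side [270.1, 269.1, 80.4, 89.0] 0.72 5209
```

View pics/crop1.png

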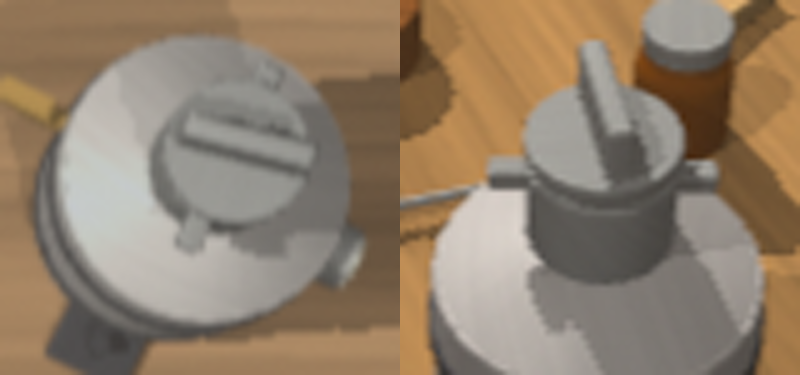

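The crop shows the steel cap's wing, with its top face running in the top view from (322,190) to (347.5,196.5). The ears show at about (322.5,213) and (339,179). In the side view the ear tips are at about (250,230) and (295,230).

```bash
python3 - <<'E'
from h import *
np.set_printoptions(precision=4,suppress=True)
T=lambda x,y:(x/5+285-.4,y/5+165-.4); S=lambda x,y:((x-400)/5+232-.4,y/5+195-.4)
wl,wr=T(186,125),T(313,157)
A,B=atz("top",wl,.2575),atz("top",wr,.2575); print("wing",A,B,(A+B)/2,np.linalg.norm(A-B),np.degrees(np.arctan2(*(B-A)[1::-1])))
A,B=atz("top",T(187,247),.211),atz("top",T(273,67),.211); print("ears top",A,B,(A+B)/2,np.linalg.norm(A-B),np.degrees(np.arctan2(*(B-A)[1::-1])))
A,B=atz("side",S(489,172),.206),atz("side",S(717,178),.206); print("ears side",A,B,(A+B)/2,np.linalg.norm(A-B),np.degrees(np.arctan2(*(B-A)[1::-1])))
# wing top ends in side: far (592,43) near (622,137)
A,B=atz("side",S(592,44),.2575),atz("side",S(622,136),.2575); print("wing side",A,B,(A+B)/2,np.linalg.norm(A-B),np.degrees(np.arctan2(*(B-A)[1::-1])))
print("tri wing centre",*tri("top",np.add(wl,wr)/2,"side",np.add(S(592,44),S(622,136))/2))
# fit rest silhouettes: sample model points
from scipy.optimize import minimize
th=np.linspace(0,2*np.pi,40); 
def hull(n,x,y,r,zs):
    return np.vstack([proj(n,np.c_[x+r*np.cos(th),y+r*np.sin(th),0*th+z]) for z in zs])
box={"top":[197.5,204.4,35.8,30.4],"side":[223.2,200.7,33.2,27.5]}
for use in(["top"],["side"],["top","side"]):
    f=lambda p:sum(np.sum((np.r_[(h:=hull(n,p[0],p[1],.046,[0,.044])).min(0),h.max(0)]-np.r_[box[n][0]-box[n][2]/2,box[n][1]-box[n][3]/2,box[n][0]+box[n][2]/2,box[n][1]+box[n][3]/2])**2) for n in use)
    r=minimize(f,[.52,.12],method="Nelder-Mead"); print("rest",use,r.x,r.fun)
print("cap disc fit: colours"); 
# rest hole (dark) centre, by images
for n,f in(("top","pics/top0.png"),("side","pics/side0.png")):
    im=cv2.imread(f); c=np.round(box[n][:2]).astype(int); g=cv2.cvtColor(im,cv2.COLOR_BGR2HSV)
    np.save(f"pics/{n}.npy",g)
    print(n,proj(n,[[*r.x,.044]]))
print(manip.get_state())
for n,f,(c0,r0) in(("top","pics/top0.png",(172,180)),("side","pics/side0.png",(198,176))):
    cv2.imwrite(f"pics/rest_{n}.png",cv2.resize(cv2.imread(f)[r0:r0+50,c0:c0+50],None,fx=8,fy=8,interpolation=cv2.INTER_CUBIC))
cv2.imwrite("pics/rest.png",np.hstack([cv2.imread("pics/rest_top.png"),cv2.imread("pics/rest_side.png")]))
E
```

```text
wing [ 0.544  -0.1667  0.2575] [ 0.5294 -0.2228  0.2575] [ 0.5367 -0.1948  0.2575] 0.05795146368419545 -104.529175055216
ears top [ 0.4943 -0.1739  0.211 ] [ 0.5807 -0.2177  0.211 ] [ 0.5375 -0.1958  0.211 ] 0.09684403489114342 -26.893928195636263
ears side [ 0.4951 -0.1728  0.206 ] [ 0.5816 -0.2171  0.206 ] [ 0.5384 -0.1949  0.206 ] 0.09716697904879298 -27.159861233212204
wing side [ 0.5444 -0.1694  0.2575] [ 0.5293 -0.2244  0.2575] [ 0.5369 -0.1969  0.2575] 0.056967319610745394 -105.35191674683351
tri wing centre [ 0.5375 -0.1955  0.2552] 0.0008159465780200969
rest ['top'] [0.5429 0.1517] 5.722401284164166
rest ['side'] [0.5523 0.1499] 7.407054855020169
rest ['top', 'side'] [0.5472 0.1507] 22.932089614005303
cap disc fit: colours
top [[196.9279 202.1023]]
side [[221.4318 195.3385]]
{'clock': 1.1, 'qpos': array([ 1.162 ,  0.2759,  1.5049,  0.    ,  1.3607, -0.121 ]), 'qd': array([-0.0005,  0.0019,  0.0032, -0.0014,  0.0001, -0.0022]), 'effort': array([ -0.0003, -41.6664, -24.6101,   0.    ,   0.0003,   0.    ]), 'position': array([0.1632, 0.5514, 0.2393]), 'ee_rot': array([0.    , 0.1434, 0.9897, 0.0001]), 'contact_force': array([-0.0125,  0.2668,  0.0842]), 'moment': array([-0.0389,  0.0031,  0.0323]), 'gripper_force': 0.0, 'width': 0.08542807876822305}
```

View pics/rest.png

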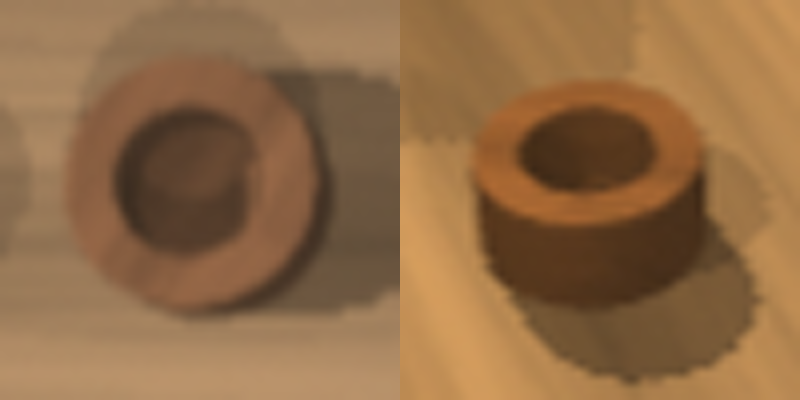

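The measurements agree: cap axis at about (0.537,-0.1955), wing top near 0.256 (0.2575 expected), ears at -27°, wing at -105°, which is 78° clockwise. The rest crop shows its rim centre at top (195.3,202.2) and side (221.1,194.6). Next I move over the cap.

Emit:
servo_tool:
  increments:
    - [-2.85,-3.05,-0.5,0,0,0,-1]
    - [-2.85,-3.05,-0.5,0,0,0,-1]
    - [-2.85,-3.05,-0.5,0,0,0,-1]
    - [-2.85,-3.05,-0.5,0,0,0,-1]
    - [-2.85,-3.05,-0.5,0,0,0,-1]

```text
clock: 1.6
position: [0.257, 0.3632, 0.2646]
ee_rot: [0.0, 0.143, 0.99, 0.0]
contact_force: [0.4, -1.0, -0.8]
width: 0.0854
gripper_force: 0.0
```

Emit:
servo_tool:
  increments:
    - [-2.85,-3.05,-0.5,0,0,0,-1]
    - [-2.85,-3.05,-0.5,0,0,0,-1]
    - [-2.85,-3.05,-0.5,0,0,0,-1]
    - [-2.85,-3.05,-0.5,0,0,0,-1]
    - [-2.85,-3.05,-0.5,0,0,0,-1]

```text
clock: 2.1
position: [0.3503, 0.1765, 0.2898]
ee_rot: [0.001, 0.143, 0.99, 0.0]
contact_force: [1.3, -0.5, -0.5]
width: 0.0856
gripper_force: 0.0
```

Emit:
servo_tool:
  increments:
    - [-2.85,-3.05,-0.5,0,0,0,-1]
    - [-2.85,-3.05,-0.5,0,0,0,-1]
    - [-2.85,-3.05,-0.5,0,0,0,-1]
    - [-2.85,-3.05,-0.5,0,0,0,-1]
    - [-2.85,-3.05,-0.5,0,0,0,-1]

```text
clock: 2.6
position: [0.4437, -0.0104, 0.3148]
ee_rot: [0.0, 0.144, 0.99, 0.0]
contact_force: [0.9, 0.5, 1.0]
width: 0.0854
gripper_force: 0.0
```

```bash
python3 - <<'E'
from h import *
print(tri("top",(195.3,202.2),"side",(221.06,194.6)), atz("top",(195.3,202.2),.044),atz("side",(221.06,194.6),.044))
E
```

```text
(array([0.5473746 , 0.15537142, 0.04341552]), np.float64(0.0007153091986964652)) [0.54693816 0.15534451 0.044     ] [0.54750005 0.15463256 0.044     ]
```

Emit:
servo_tool:
  increments:
    - [-2.85,-3.05,0,0,0,4,-1]
    - [-2.85,-3.05,0,0,0,0,-1]
    - [-2.85,-3.05,0,0,0,0,-1]
    - [-2.85,-3.05,0,0,0,0,-1]
    - [-2.85,-3.05,0,0,0,0,-1]

```text
clock: 3.1
position: [0.5264, -0.2019, 0.3143]
ee_rot: [0.0, 0.178, 0.984, 0.0]
contact_force: [0.8, 0.7, -0.1]
width: 0.0853
gripper_force: 0.0
```

Emit:
servo_tool:
  increments:
    - [0,0,0,0,0,8.5,-1]
    - [0,0,0,0,0,8.5,-1]
    - [0,0,0,0,0,8.5,-1]
    - [0,0,0,0,0,8.5,-1]
    - [0,0,0,0,0,8.5,-1]

```text
clock: 3.6
position: [0.526, -0.2002, 0.3142]
ee_rot: [-0.0, 0.525, 0.851, 0.0]
contact_force: [0.2, -0.7, 0.1]
width: 0.0853
gripper_force: 0.0
```

Emit:
servo_tool:
  increments:
    - [0,0,0,0,0,8.5,-1]
    - [0,0,0,0,0,8.5,-1]
    - [0,0,0,0,0,8.5,-1]
    - [0,0,0,0,0,8.5,-1]
    - [0,0,0,0,0,8.5,-1]

```text
clock: 4.1
position: [0.526, -0.2002, 0.3142]
ee_rot: [-0.0, 0.798, 0.603, 0.0]
contact_force: [0.6, -0.2, -0.6]
width: 0.0851
gripper_force: 0.0
```

```bash
cat > st.py <<'E'
from h import *
from scipy.spatial.transform import Rotation as R
np.set_printoptions(precision=4,suppress=True)
def st(goal=None):
    s=manip.get_state(); q=s["ee_rot"]; r=R.from_quat([*q[1:],q[0]]).as_matrix()
    print("t",round(s["clock"],2),"pos",s["position"],"yaw_y %.2f"%np.degrees(np.arctan2(r[1,1],r[0,1])),"z",r[:,2],"F",s["contact_force"],"M",s["moment"],"q6",s["qpos"][5],"w %.4f g %.1f"%(s["width"],s["gripper_force"]))
    if goal is not None: print("tool cm to goal",r.T@(np.array(goal)-s["position"])*100)
    return s
E
python3 -c "
from st import *
st([.537,-.1955,.2405])"
```

```text
t 4.1 pos [ 0.526  -0.2002  0.3142] yaw_y -15.84 z [-0.      0.0001 -1.    ] F [ 0.5916 -0.1691 -0.6383] M [-0.028   0.0165  0.0289] q6 -0.2108125214906156 w 0.0851 g 0.0
tool cm to goal [0.7475 0.9307 7.375 ]
```

Emit:
servo_tool:
  increments:
    - [0.4,0.45,1,0,0,-0.8,-1]
    - [0.35,0.48,1,0,0,0,-1]
    - [0,0,1.5,0,0,0,-1]
    - [0,0,1,0,0,0,-1]
    - [0,0,0.5,0,0,0,-1]

```text
clock: 4.6
position: [0.5365, -0.1948, 0.2623]
ee_rot: [-0.001, 0.791, 0.612, -0.001]
contact_force: [0.2, 0.5, 0.1]
width: 0.0854
gripper_force: 0.0
```

```bash
python3 - <<'E'
from st import *
st([.537,-.1955,.2405])
T=optics.get_image("top");S=optics.get_image("side")
f=lambda a:cv2.resize(np.ascontiguousarray(a[:,:,::-1]),(400,375),interpolation=cv2.INTER_CUBIC)
cv2.imwrite("pics/c2.png",np.hstack([f(T[150:240,295:391]),f(S[165:255,227:323])]))
E
```

```text
t 4.6 pos [ 0.5365 -0.1948  0.2623] yaw_y -14.60 z [-0.0027  0.0015 -1.    ] F [0.184  0.4687 0.0956] M [0.0191 0.021  0.0558] q6 -0.21545773869401508 w 0.0854 g 0.0
tool cm to goal [-0.0552  0.0707  2.1783]
```

View pics/c2.png

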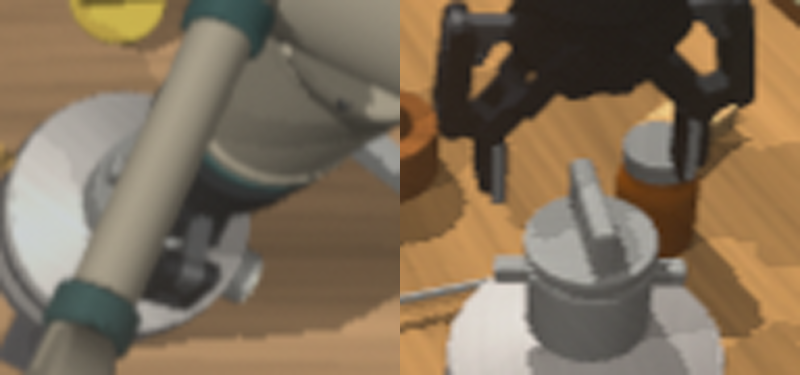

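The side crop shows the fingers straddling the wing, centred near (597,190) in the crop. I descend and check before closing.

Emit:
servo_tool:
  increments:
    - [0,0.05,0.8,0,0,0,-1]
    - [0,0,0.8,0,0,0,-1]
    - [0,0,0.4,0,0,0,-1]
    - [0,0,0,0,0,0,-1]
    - [0,0,0,0,0,0,-1]
  squeeze: 20

```text
clock: 5.2
position: [0.5375, -0.1955, 0.2443]
ee_rot: [0.0, 0.792, 0.611, 0.0]
contact_force: [-0.8, -0.1, 0.0]
width: 0.0851
gripper_force: 0.0
```

```bash
python3 -c "
from st import *
st([.537,-.1955,.2405])"
```

```text
t 5.2 pos [ 0.5375 -0.1955  0.2443] yaw_y -14.69 z [ 0.0002  0.0001 -1.    ] F [-0.8084 -0.1162  0.0182] M [-0.0095 -0.024  -0.0232] q6 -0.21420438795334493 w 0.0851 g 0.0
tool cm to goal [-0.0103 -0.0489  0.3825]
```

Emit:
servo_tool:
  increments:
    - [0,-0.05,0.35,0,0,0,-0.2]
    - [0,0,0,0,0,0,0.3]
    - [0,0,0,0,0,0,0.5]
    - [0,0,0,0,0,0,0.7]
    - [0,0,0,0,0,0,0.8]
  squeeze: 20

```text
clock: 5.7
position: [0.5372, -0.1954, 0.2409]
ee_rot: [0.0, 0.792, 0.611, 0.0]
contact_force: [0.6, 0.7, 0.9]
width: 0.0121
gripper_force: 4.5
```

Emit:
servo_tool:
  increments:
    - [0,0,0,0,0,0,1]
    - [0,0,0,0,0,0,1]
    - [0,0,0,0,0,0,1]
    - [0,0,0,0,0,0,1]
    - [0,0,0,0,0,0,1]
  squeeze: 25

```text
clock: 6.2
position: [0.5371, -0.1954, 0.2411]
ee_rot: [0.0, 0.792, 0.611, 0.0]
contact_force: [0.6, -0.1, 2.6]
width: 0.0118
gripper_force: 30.2
```

```bash
python3 -c "
from st import *
st([.537,-.1955,.2405])"
```

```text
t 6.2 pos [ 0.5371 -0.1954  0.2411] yaw_y -14.69 z [ 0.0005 -0.0002 -1.    ] F [ 0.6316 -0.0708  2.5577] M [ 0.008   0.0212 -0.0231] q6 -0.21436724342588734 w 0.0118 g 30.2
tool cm to goal [-0.0091 -0.0069  0.0553]
```

Emit:
servo_tool:
  increments:
    - [0,0,0,0,0,0,1]
    - [0,0,0,0,0,-2,1]
    - [0,0,0,0,0,-2,1]
    - [0,0,0,0,0,-2,1]
    - [0,0,0,0,0,0,1]
  squeeze: 60

```text
clock: 6.7
position: [0.5372, -0.1955, 0.2411]
ee_rot: [0.0, 0.759, 0.651, 0.0]
contact_force: [0.0, -0.1, 2.6]
width: 0.0107
gripper_force: 63.7
```

```bash
python3 -c "
from st import *
st()"
```

```text
t 6.7 pos [ 0.5372 -0.1955  0.2411] yaw_y -8.70 z [ 0.0007 -0.0003 -1.    ] F [ 0.046  -0.0592  2.5969] M [-0.0243  0.0066  0.037 ] q6 -0.31899575197993246 w 0.0107 g 63.7
```

Emit:
servo_tool:
  increments:
    - [0,0,0,0,0,0,1]
    - [0,0,0,0,0,-0.5,1]
    - [0,0,0,0,0,-0.5,1]
    - [0,0,0,0,0,-0.5,1]
    - [0,0,0,0,0,0,1]
  squeeze: 20

```text
clock: 7.2
position: [0.5372, -0.1955, 0.2409]
ee_rot: [0.0, 0.75, 0.661, 0.0]
contact_force: [0.8, -1.8, 2.9]
width: 0.0111
gripper_force: 63.7
```

```bash
python3 -c "
from st import *
st()"
```

```text
t 7.2 pos [ 0.5372 -0.1955  0.2409] yaw_y -7.18 z [ 0.0005 -0.0001 -1.    ] F [ 0.7822 -1.8407  2.8621] M [-0.0568 -0.1157 -0.0288] q6 -0.34544609431789386 w 0.0111 g 63.7
```

Emit:
servo_tool:
  increments:
    - [0,0,0,0,0,-0.4,1]
    - [0,0,0,0,0,-0.4,1]
    - [0,0,0,0,0,-0.4,1]
    - [0,0,0,0,0,-0.3,1]
    - [0,0,0,0,0,0,1]
  squeeze: 20

```text
clock: 7.7
position: [0.537, -0.1954, 0.2408]
ee_rot: [0.0, 0.741, 0.671, 0.0]
contact_force: [0.6, -1.0, 4.5]
width: 0.0108
gripper_force: 63.7
```

```bash
python3 -c "
from st import *
st()"
```

```text
t 7.7 pos [ 0.537  -0.1954  0.2408] yaw_y -5.68 z [ 0.0002 -0.     -1.    ] F [ 0.5742 -0.959   4.5243] M [-0.1055 -0.1205  0.0021] q6 -0.37159986079138263 w 0.0108 g 63.7
```

Emit:
servo_tool:
  increments:
    - [0,0,-0.03,0,0,-0.4,0.9]
    - [0,0,-0.02,0,0,-0.4,0.9]
    - [0,0,0,0,0,-0.4,0.9]
    - [0,0,0,0,0,-0.3,0.9]
    - [0,0,0,0,0,0,0.9]
  squeeze: 20

```text
clock: 8.2
position: [0.5369, -0.1953, 0.2412]
ee_rot: [-0.0, 0.732, 0.681, 0.0]
contact_force: [1.7, -0.2, 1.9]
width: 0.0109
gripper_force: 63.5
```

```bash
python3 -c "
from st import *
st()"
```

```text
t 8.2 pos [ 0.5369 -0.1953  0.2412] yaw_y -4.18 z [-0.0002  0.0002 -1.    ] F [ 1.6665 -0.2335  1.8979] M [-0.134  -0.1585 -0.0233] q6 -0.39783186709903046 w 0.0109 g 63.5
```

Emit:
servo_tool:
  increments:
    - [0,0,0,0,0,-0.4,1]
    - [0,0,0,0,0,-0.4,1]
    - [0,0,0,0,0,-0.4,1]
    - [0,0,0,0,0,-0.3,1]
    - [0,0,0,0,0,0,1]
  squeeze: 20

```text
clock: 8.7
position: [0.5368, -0.1953, 0.2411]
ee_rot: [-0.0, 0.723, 0.69, -0.0]
contact_force: [0.4, -1.5, 2.6]
width: 0.0109
gripper_force: 63.5
```

```bash
python3 -c "
from st import *
st()"
```

```text
t 8.7 pos [ 0.5368 -0.1953  0.2411] yaw_y -2.68 z [-0.0004  0.0003 -1.    ] F [ 0.3983 -1.4979  2.6262] M [-0.0952 -0.1019 -0.0351] q6 -0.4239441374196977 w 0.0109 g 63.5
```

Emit:
servo_tool:
  increments:
    - [0,0,0,0,0,-0.3,1]
    - [0,0,0,0,0,-0.3,1]
    - [0,0,0,0,0,-0.3,1]
    - [0,0,0,0,0,-0.3,1]
    - [0,0,0,0,0,0,1]

```text
clock: 9.2
position: [0.5368, -0.1953, 0.2412]
ee_rot: [-0.0, 0.716, 0.698, -0.0]
contact_force: [0.3, -0.6, 1.6]
width: 0.0109
gripper_force: 63.5
```

```bash
python3 -c "
from st import *
st()"
```

```text
t 9.2 pos [ 0.5368 -0.1953  0.2412] yaw_y -1.48 z [-0.0004  0.0003 -1.    ] F [ 0.2773 -0.5803  1.5832] M [-0.1286  0.03   -0.0085] q6 -0.4449144712192998 w 0.0109 g 63.5
```

Emit:
servo_tool:
  increments:
    - [0,0,0,0,0,-0.3,1]
    - [0,0,0,0,0,-0.3,1]
    - [0,0,0,0,0,-0.3,1]
    - [0,0,0,0,0,-0.3,1]
    - [0,0,0,0,0,0,1]

```text
clock: 9.7
position: [0.5368, -0.1953, 0.2411]
ee_rot: [-0.0, 0.709, 0.705, -0.0]
contact_force: [-0.5, -1.1, -0.4]
width: 0.0109
gripper_force: 63.4
```

```bash
python3 -c "
from st import *
st()"
```

```text
t 9.7 pos [ 0.5368 -0.1953  0.2411] yaw_y -0.28 z [-0.0004  0.0003 -1.    ] F [-0.4563 -1.1341 -0.4118] M [ 0.0126  0.1237 -0.0205] q6 -0.46588971992420253 w 0.0109 g 63.4
```

Emit:
servo_tool:
  increments:
    - [0,0,0,0,0,-0.3,1]
    - [0,0,0,0,0,-0.3,1]
    - [0,0,0,0,0,-0.3,1]
    - [0,0,0,0,0,-0.3,1]
    - [0,0,0,0,0,0,1]

```text
clock: 10.2
position: [0.5369, -0.1953, 0.2412]
ee_rot: [-0.0, 0.701, 0.713, 0.0]
contact_force: [0.1, -0.1, 0.3]
width: 0.0108
gripper_force: 63.3
```

```bash
python3 -c "
from st import *
st()"
```

```text
t 10.2 pos [ 0.5369 -0.1953  0.2412] yaw_y 0.92 z [-0.0002  0.0002 -1.    ] F [ 0.093  -0.0916  0.3133] M [-0.0019  0.174  -0.0523] q6 -0.4868231246796262 w 0.0108 g 63.3
```

Emit:
servo_tool:
  increments:
    - [0,0,0,0,0,-0.3,1]
    - [0,0,0,0,0,-0.3,1]
    - [0,0,0,0,0,-0.3,1]
    - [0,0,0,0,0,-0.3,1]
    - [0,0,0,0,0,0,1]

```text
clock: 10.7
position: [0.537, -0.1953, 0.2412]
ee_rot: [-0.0, 0.694, 0.72, 0.0]
contact_force: [-0.1, -0.1, -0.8]
width: 0.0105
gripper_force: 63.2
```

```bash
python3 -c "
from st import *
st()"
```

```text
t 10.7 pos [ 0.537  -0.1953  0.2412] yaw_y 2.12 z [-0.0001  0.0002 -1.    ] F [-0.0595 -0.0813 -0.8035] M [ 0.0054  0.079  -0.0502] q6 -0.5077611825443529 w 0.0105 g 63.2
```

Emit:
servo_tool:
  increments:
    - [0,0,0,0,0,-0.3,1]
    - [0,0,0,0,0,-0.3,1]
    - [0,0,0,0,0,-0.3,1]
    - [0,0,0,0,0,-0.3,1]
    - [0,0,0,0,0,0,1]

```text
clock: 11.2
position: [0.5371, -0.1953, 0.2412]
ee_rot: [0.0, 0.686, 0.727, 0.0]
contact_force: [0.2, -0.2, -0.7]
width: 0.0107
gripper_force: 63.1
```

```bash
python3 -c "
from st import *
st()"
```

```text
t 11.2 pos [ 0.5371 -0.1953  0.2412] yaw_y 3.32 z [ 0.0002  0.0002 -1.    ] F [ 0.2059 -0.2279 -0.7465] M [ 0.0547 -0.0638 -0.042 ] q6 -0.5286840281288777 w 0.0107 g 63.1
```

Emit:
servo_tool:
  increments:
    - [0,0,0,0,0,-0.3,1]
    - [0,0,0,0,0,-0.3,1]
    - [0,0,0,0,0,-0.3,1]
    - [0,0,0,0,0,-0.3,1]
    - [0,0,0,0,0,0,1]

```text
clock: 11.7
position: [0.5373, -0.1952, 0.2412]
ee_rot: [0.0, 0.679, 0.734, 0.0]
contact_force: [2.3, 0.3, -3.0]
width: 0.0108
gripper_force: 62.9
```

```bash
python3 -c "
from st import *
st()"
```

```text
t 11.7 pos [ 0.5373 -0.1952  0.2412] yaw_y 4.52 z [ 0.0007  0.0004 -1.    ] F [ 2.2831  0.337  -3.0489] M [ 0.1422 -0.3527 -0.1124] q6 -0.5496074537715987 w 0.0108 g 62.9
```

Emit:
servo_tool:
  increments:
    - [0,0,0,0,0,-0.2,1]
    - [0,0,0,0,0,-0.2,1]
    - [0,0,0,0,0,-0.1,1]
    - [0,0,0,0,0,0,1]
    - [0,0,0,0,0,0,1]

```text
clock: 12.2
position: [0.5373, -0.1952, 0.2412]
ee_rot: [0.0, 0.676, 0.737, 0.0]
contact_force: [3.6, 2.1, -3.8]
width: 0.0106
gripper_force: 62.7
```

```bash
python3 -c "
from st import *
st()"
```

```text
t 12.2 pos [ 0.5373 -0.1952  0.2412] yaw_y 5.01 z [ 0.0007  0.0005 -1.    ] F [ 3.6135  2.1142 -3.7667] M [ 0.2651 -0.6806 -0.1975] q6 -0.5581461662869901 w 0.0106 g 62.7
```

Emit:
servo_tool:
  increments:
    - [0,0,0,0,0,-0.2,1]
    - [0,0,0,0,0,-0.1,1]
    - [0,0,0,0,0,0,1]
    - [0,0,0,0,0,0,1]
    - [0,0,0,0,0,0,1]

```text
clock: 12.7
position: [0.5373, -0.1952, 0.2412]
ee_rot: [0.0, 0.674, 0.739, 0.0]
contact_force: [3.6, 1.4, -5.5]
width: 0.0106
gripper_force: 62.6
```

```bash
python3 -c "
from st import *
st()"
```

```text
t 12.7 pos [ 0.5373 -0.1952  0.2412] yaw_y 5.31 z [ 0.0008  0.0005 -1.    ] F [ 3.5851  1.4032 -5.4636] M [ 0.3277 -0.9703 -0.2286] q6 -0.5633712603414619 w 0.0106 g 62.6
```

The stop is felt at Mz -0.23 Nm, with the wing about 57.5° clockwise of the ears. I back off 1° to unload it, then press.

Emit:
servo_tool:
  increments:
    - [0,0,0,0,0,0.5,1]
    - [0,0,0,0,0,0.7,1]
    - [0,0,0.1,0,0,0,1]
    - [0,0,0.1,0,0,0,1]
    - [0,0,0,0,0,0,1]
  squeeze: 70

```text
clock: 13.2
position: [0.5372, -0.1954, 0.2405]
ee_rot: [0.001, 0.681, 0.732, 0.0]
contact_force: [2.4, 3.0, 5.5]
width: 0.0107
gripper_force: 69.9
```

```bash
python3 -c "
from st import *
st()"
```

```text
t 13.2 pos [ 0.5372 -0.1954  0.2405] yaw_y 4.12 z [ 0.0016 -0.0005 -1.    ] F [2.4103 3.008  5.5471] M [ 0.5692 -0.4727 -0.0663] q6 -0.5426324912163595 w 0.0107 g 69.9
```

Emit:
servo_tool:
  increments:
    - [0,0,0.1,0,0,0,1]
    - [0,0,0.1,0,0,0,1]
    - [0,0,0.1,0,0,0,1]
    - [0,0,0,0,0,0,1]
    - [0,0,0,0,0,0,1]

```text
clock: 13.7
position: [0.5372, -0.1954, 0.2379]
ee_rot: [0.001, 0.681, 0.732, 0.0]
contact_force: [1.2, 3.2, 8.2]
width: 0.0106
gripper_force: 70.3
```

```bash
python3 -c "
from st import *
st()"
```

```text
t 13.7 pos [ 0.5372 -0.1954  0.2379] yaw_y 4.12 z [ 0.0018 -0.0007 -1.    ] F [1.1542 3.1874 8.2022] M [ 0.6487 -0.3761 -0.0242] q6 -0.5426699826499755 w 0.0106 g 70.3
```

Emit:
servo_tool:
  increments:
    - [0,0,0.1,0,0,0,1]
    - [0,0,0.1,0,0,0,1]
    - [0,0,0.1,0,0,0,1]
    - [0,0,0.0,0,0,0,1]
    - [0,0,0,0,0,0,1]

```text
clock: 14.2
position: [0.5372, -0.1954, 0.2356]
ee_rot: [0.001, 0.681, 0.732, 0.0]
contact_force: [0.6, 4.0, 11.0]
width: 0.0105
gripper_force: 70.8
```

```bash
python3 -c "
from st import *
st()
import time
for i in range(2): optics.get_image('side'); st()"
```

```text
t 14.2 pos [ 0.5372 -0.1954  0.2356] yaw_y 4.12 z [ 0.0024 -0.001  -1.    ] F [ 0.6238  3.9861 10.9616] M [ 0.682  -0.1901  0.0227] q6 -0.5427008617729155 w 0.0105 g 70.8
t 14.25 pos [ 0.5372 -0.1954  0.2357] yaw_y 4.13 z [ 0.0024 -0.001  -1.    ] F [ 1.3191  4.4837 10.8316] M [ 0.6852 -0.1932  0.0038] q6 -0.5426953526186028 w 0.0106 g 70.8
t 14.3 pos [ 0.5372 -0.1954  0.2357] yaw_y 4.12 z [ 0.0024 -0.001  -1.    ] F [ 0.8282  3.704  10.6794] M [ 0.758  -0.2247 -0.0067] q6 -0.5426684470025346 w 0.0104 g 70.8
```

Emit:
servo_tool:
  increments:
    - [0.03,0,0.1,0,0,0,1]
    - [0,0,0.08,0,0,0,1]
    - [0,0,0,0,0,0,1]
    - [0,0,0,0,0,0,1]
    - [0,0,0,0,0,0,1]

```text
clock: 14.8
position: [0.5373, -0.1953, 0.2349]
ee_rot: [0.002, 0.681, 0.732, 0.0]
contact_force: [-0.2, 4.0, 15.2]
width: 0.0105
gripper_force: 71.4
```

```bash
python3 -c "
from st import *
st()
for i in range(2): optics.get_image('side'); st()"
```

```text
t 14.8 pos [ 0.5373 -0.1953  0.2349] yaw_y 4.13 z [ 0.0033 -0.0019 -1.    ] F [-0.2104  3.9701 15.2494] M [ 0.7627  0.0717 -0.0003] q6 -0.5422121955353495 w 0.0105 g 71.4
t 14.85 pos [ 0.5373 -0.1953  0.2349] yaw_y 4.12 z [ 0.0032 -0.0019 -1.    ] F [ 0.3585  4.3506 16.0328] M [ 0.7107  0.0386 -0.0559] q6 -0.5422045256406922 w 0.0108 g 71.4
t 14.9 pos [ 0.5372 -0.1953  0.2349] yaw_y 4.12 z [ 0.0032 -0.0019 -1.    ] F [ 0.5209  3.4517 14.4256] M [ 0.7586  0.0737 -0.0167] q6 -0.54217314893288 w 0.0111 g 71.4
```

Emit:
servo_tool:
  increments:
    - [0,0,-0.04,0,0,0,1]
    - [0,0,0,0,0,-1,1]
    - [0,0,0,0,0,-0.6,1]
    - [0,0,0,0,0,-0.6,1]
    - [0,0,0,0,0,0,1]

```text
clock: 15.4
position: [0.5372, -0.1955, 0.2349]
ee_rot: [0.002, 0.667, 0.745, 0.0]
contact_force: [0.7, 3.8, 13.5]
width: 0.0108
gripper_force: 71.2
```

```bash
python3 -c "
from st import *
st()
for i in range(1): optics.get_image('side'); st()"
```

```text
t 15.4 pos [ 0.5372 -0.1955  0.2349] yaw_y 6.33 z [ 0.0029 -0.0022 -1.    ] F [ 0.6682  3.7971 13.4906] M [ 0.6165 -0.0661 -0.0251] q6 -0.5806653165957193 w 0.0108 g 71.2
t 15.45 pos [ 0.5372 -0.1955  0.2349] yaw_y 6.32 z [ 0.0029 -0.0022 -1.    ] F [ 0.3796  2.3495 12.4219] M [ 0.5946  0.0055 -0.0335] q6 -0.5805703063852317 w 0.0105 g 71.2
```

Emit:
servo_tool:
  increments:
    - [0,0,0,0,0,-0.8,1]
    - [0,0,0,0,0,-0.8,1]
    - [0,0,0,0,0,-0.8,1]
    - [0,0,0,0,0,-0.8,1]
    - [0,0,0,0,0,0,1]

```text
clock: 15.95
position: [0.5372, -0.1958, 0.2349]
ee_rot: [0.002, 0.646, 0.763, -0.0]
contact_force: [0.0, 2.2, 13.4]
width: 0.0108
gripper_force: 71.2
```

```bash
python3 -c "
from st import *
st()"
```

```text
t 15.95 pos [ 0.5372 -0.1958  0.2349] yaw_y 9.54 z [ 0.0029 -0.0028 -1.    ] F [ 0.0241  2.1646 13.4187] M [ 0.5128 -0.0438 -0.0026] q6 -0.6366253035504589 w 0.0108 g 71.2
```

Emit:
servo_tool:
  increments:
    - [0,0,0,0,0,-3,1]
    - [0,0,0,0,0,-3,1]
    - [0,0,0,0,0,-3,1]
    - [0,0,0,0,0,-3,1]
    - [0,0,0,0,0,-3,1]

```text
clock: 16.45
position: [0.5373, -0.1966, 0.2349]
ee_rot: [0.002, 0.54, 0.842, -0.001]
contact_force: [0.4, 0.7, 12.8]
width: 0.0108
gripper_force: 71.1
```

Emit:
servo_tool:
  increments:
    - [0,0,0,0,0,-3,1]
    - [0,0,0,0,0,-3,1]
    - [0,0,0,0,0,-3,1]
    - [0,0,0,0,0,-3,1]
    - [0,0,0,0,0,0,1]

```text
clock: 16.95
position: [0.5373, -0.1967, 0.2349]
ee_rot: [0.002, 0.45, 0.893, -0.001]
contact_force: [-0.4, 0.8, 13.0]
width: 0.0108
gripper_force: 71.1
```

```bash
python3 -c "
from st import *
st()"
```

```text
t 16.95 pos [ 0.5373 -0.1967  0.2349] yaw_y 36.57 z [ 0.0031 -0.0045 -1.    ] F [-0.3662  0.8044 13.0123] M [ 0.1373 -0.0931  0.0128] q6 -1.10853654536717 w 0.0108 g 71.1
```

Emit:
servo_tool:
  increments:
    - [0,0,0,0,0,-4,1]
    - [0,0,0,0,0,-4,1]
    - [0,0,0,0,0,-4,1]
    - [0,0,0,0,0,-4,1]
    - [0,0,0,0,0,-4,1]

```text
clock: 17.45
position: [0.5373, -0.196, 0.2349]
ee_rot: [0.002, 0.287, 0.958, -0.001]
contact_force: [0.3, 2.4, 12.7]
width: 0.0106
gripper_force: 71.1
```

Emit:
servo_tool:
  increments:
    - [0,0,0,0,0,-1.5,1]
    - [0,0,0,0,0,-1.5,1]
    - [0,0,0,0,0,-1,1]
    - [0,0,0,0,0,0,1]
    - [0,0,0,0,0,0,1]

```text
clock: 17.95
position: [0.5372, -0.1956, 0.2349]
ee_rot: [0.002, 0.254, 0.967, -0.001]
contact_force: [-0.0, 2.9, 13.0]
width: 0.0108
gripper_force: 71.1
```

```bash
python3 -c "
from st import *
st()"
```

```text
t 17.95 pos [ 0.5372 -0.1956  0.2349] yaw_y 60.52 z [ 0.0029 -0.0023 -1.    ] F [-0.0047  2.8648 12.9669] M [ 0.5735 -0.0185 -0.0592] q6 -1.526473907621885 w 0.0108 g 71.1
```

Emit:
servo_tool:
  increments:
    - [0,0,0,0,0,-0.4,1]
    - [0,0,0,0,0,-0.4,1]
    - [0,0,0,0,0,-0.4,1]
    - [0,0,0,0,0,-0.4,1]
    - [0,0,0,0,0,0,1]

```text
clock: 18.45
position: [0.5372, -0.1954, 0.2349]
ee_rot: [0.002, 0.241, 0.971, -0.001]
contact_force: [0.9, 2.4, 13.2]
width: 0.0108
gripper_force: 71.2
```

```bash
python3 -c "
from st import *
st()"
```

```text
t 18.45 pos [ 0.5372 -0.1954  0.2349] yaw_y 62.12 z [ 0.0029 -0.0019 -1.    ] F [ 0.9226  2.399  13.2241] M [ 0.5991 -0.0136 -0.0374] q6 -1.554382567701808 w 0.0108 g 71.2
```

Emit:
servo_tool:
  increments:
    - [0,0,0,0,0,-0.3,1]
    - [0,0,0,0,0,-0.3,1]
    - [0,0,0,0,0,-0.3,1]
    - [0,0,0,0,0,-0.3,1]
    - [0,0,0,0,0,0,1]

```text
clock: 18.95
position: [0.5372, -0.1953, 0.2349]
ee_rot: [0.002, 0.231, 0.973, -0.0]
contact_force: [0.8, 3.4, 13.9]
width: 0.0109
gripper_force: 71.2
```

```bash
python3 -c "
from st import *
st()"
```

```text
t 18.95 pos [ 0.5372 -0.1953  0.2349] yaw_y 63.31 z [ 0.0029 -0.0016 -1.    ] F [ 0.817   3.4242 13.8628] M [ 0.6537 -0.0574 -0.1832] q6 -1.5751609417484544 w 0.0109 g 71.2
```

Wall reached at 63.3°. I back off 1.5° to in line and let up.

Emit:
servo_tool:
  increments:
    - [0,0,0,0,0,0.8,1]
    - [0,0,0,0,0,0.7,1]
    - [0,0,-0.2,0,0,0,1]
    - [0,0,-0.2,0,0,0,1]
    - [0,0,-0.2,0,0,0,1]

```text
clock: 19.45
position: [0.5371, -0.1954, 0.2393]
ee_rot: [0.001, 0.243, 0.97, -0.0]
contact_force: [2.6, 3.3, 4.6]
width: 0.011
gripper_force: 69.8
```

Emit:
servo_tool:
  increments:
    - [0,0,-0.1,0,0,0,1]
    - [0,0,-0.1,0,0,0,1]
    - [0,0,-0.1,0,0,0,1]
    - [0,0,0,0,0,0,1]
    - [0,0,0,0,0,0,1]

```text
clock: 19.95
position: [0.5371, -0.1954, 0.2409]
ee_rot: [0.0, 0.244, 0.97, -0.0]
contact_force: [3.6, 0.9, 3.4]
width: 0.0109
gripper_force: 69.6
```

```bash
python3 -c "
from st import *
st()"
```

```text
t 19.95 pos [ 0.5371 -0.1954  0.2409] yaw_y 61.81 z [ 0.0003 -0.0005 -1.    ] F [3.5907 0.9015 3.3781] M [ 0.1918 -0.673  -0.0302] q6 -1.549067653336493 w 0.0109 g 69.6
```

Emit:
servo_tool:
  increments:
    - [0,0,-0.1,0,0,0,1]
    - [0,0,-0.1,0,0,0,1]
    - [0,0,-0.1,0,0,0,1]
    - [0,0,0,0,0,0,1]
    - [0,0,0,0,0,0,1]

```text
clock: 20.45
position: [0.537, -0.1953, 0.243]
ee_rot: [-0.0, 0.244, 0.97, -0.0]
contact_force: [4.8, -0.6, -4.8]
width: 0.0108
gripper_force: 68.6
```

```bash
python3 -c "
from st import *
st()"
```

```text
t 20.45 pos [ 0.537  -0.1953  0.243 ] yaw_y 61.81 z [-0.0007 -0.     -1.    ] F [ 4.8498 -0.552  -4.785 ] M [-0.1634 -1.0774  0.035 ] q6 -1.5490608314906227 w 0.0108 g 68.6
```

Emit:
servo_tool:
  increments:
    - [-0.05,0.03,0,0,0,0,1]
    - [-0.04,0.02,0,0,0,0,1]
    - [0,0,0,0,0,0,1]
    - [0,0,0,0,0,0,1]
    - [0,0,0,0,0,0,1]

```text
clock: 20.95
position: [0.5373, -0.1951, 0.2439]
ee_rot: [-0.001, 0.244, 0.97, -0.0]
contact_force: [1.6, -0.7, -2.2]
width: 0.0109
gripper_force: 68.9
```

```bash
python3 - <<'E'
from st import *
st()
S=optics.get_image("side")
cv2.imwrite("pics/c3.png",cv2.resize(np.ascontiguousarray(S[185:255,232:318,::-1]),(688,560),interpolation=cv2.INTER_CUBIC))
E
```

```text
t 20.95 pos [ 0.5373 -0.1951  0.2439] yaw_y 61.81 z [-0.0015 -0.0001 -1.    ] F [ 1.6259 -0.6584 -2.2344] M [-0.2472 -0.2788  0.0045] q6 -1.548266943308138 w 0.0109 g 68.9
```

View pics/c3.png

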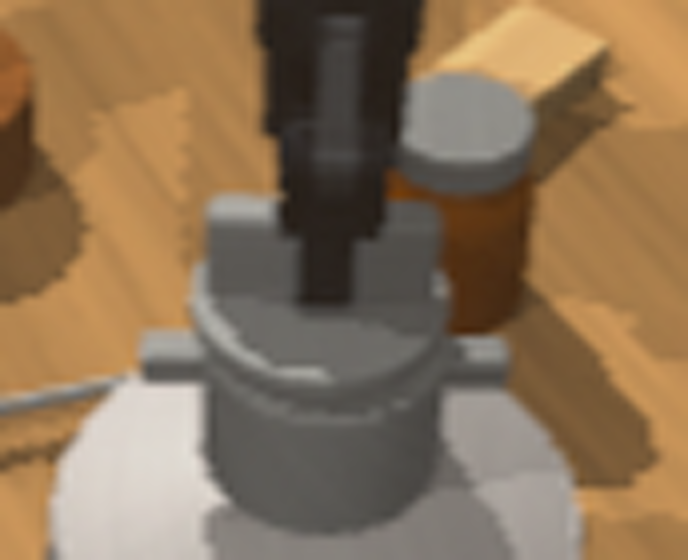

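The crop shows the wing parallel to the ears, with its base at (208–440, 290) and the ears at (165,350) and (485,355). The forces dropped after the shift, so I lift gently.

Emit:
servo_tool:
  increments:
    - [-0.02,0.01,-0.1,0,0,0,1]
    - [0,0,-0.1,0,0,0,1]
    - [0,0,-0.1,0,0,0,1]
    - [0,0,-0.1,0,0,0,1]
    - [0,0,0,0,0,0,1]

```text
clock: 21.5
position: [0.538, -0.1949, 0.2481]
ee_rot: [-0.0, 0.244, 0.97, 0.0]
contact_force: [-0.0, -0.9, -2.4]
width: 0.0104
gripper_force: 68.9
```

```bash
python3 -c "
from st import *
st()"
```

```text
t 21.5 pos [ 0.538  -0.1949  0.2481] yaw_y 61.81 z [-0.0002  0.0003 -1.    ] F [-0.0086 -0.9462 -2.4024] M [-0.074   0.0083  0.0036] q6 -1.5480462963624038 w 0.0104 g 68.9
```

Emit:
servo_tool:
  increments:
    - [0,0,-0.3,0,0,0,1]
    - [0,0,-0.4,0,0,0,1]
    - [0,0,-0.5,0,0,0,1]
    - [0,0,-0.5,0,0,0,1]
    - [0,0,-0.5,0,0,0,1]

```text
clock: 22.0
position: [0.5383, -0.1951, 0.2705]
ee_rot: [0.0, 0.243, 0.97, -0.0]
contact_force: [-0.1, 0.2, -2.1]
width: 0.0109
gripper_force: 68.9
```

Emit:
servo_tool:
  increments:
    - [0,0,-0.8,0,0,0,1]
    - [0,0,-1,0,0,0,1]
    - [0,0,-1,0,0,0,1]
    - [0,0,-1,0,0,0,1]
    - [0,0,-0.5,0,0,0,1]

```text
clock: 22.5
position: [0.5387, -0.1953, 0.3145]
ee_rot: [0.001, 0.244, 0.97, -0.0]
contact_force: [0.2, 0.2, -2.9]
width: 0.0106
gripper_force: 68.9
```

```bash
python3 - <<'E'
from st import *
st([.547,.155,.310])
S=optics.get_image("side");st([.547,.155,.310])
cv2.imwrite("pics/c4.png",cv2.resize(np.ascontiguousarray(S[155:255,222:328,::-1]),(583,550),interpolation=cv2.INTER_CUBIC))
E
```

```text
t 22.5 pos [ 0.5387 -0.1953  0.3145] yaw_y 61.81 z [ 0.002  -0.0009 -1.    ] F [ 0.1505  0.2196 -2.9261] M [0.0224 0.0399 0.0013] q6 -1.5480389081389838 w 0.0106 g 68.9
tool cm to goal [15.811  31.2651  0.4213]
t 22.55 pos [ 0.5388 -0.1954  0.3149] yaw_y 61.81 z [ 0.0028 -0.0013 -1.    ] F [-0.2629  0.0283 -1.2619] M [0.0005 0.0216 0.025 ] q6 -1.5480540950537514 w 0.0107 g 68.9
tool cm to goal [15.834  31.266   0.4476]
```

View pics/c4.png

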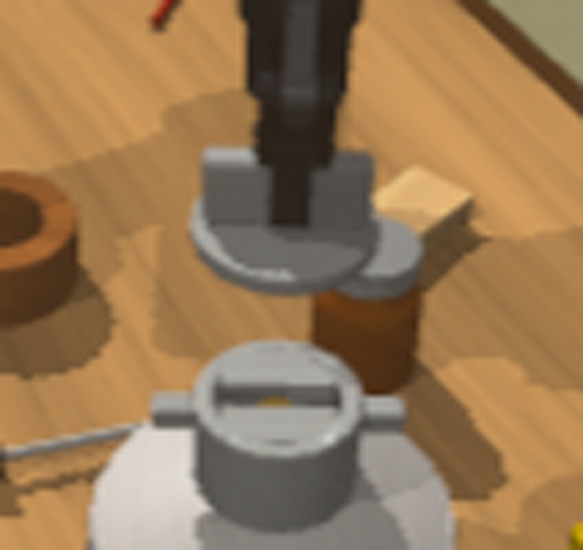

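The cap is off and level, centred in the fingers. I carry it to the rest.

Emit:
servo_tool:
  increments:
    - [0.8,1.6,0,0,0,0,1]
    - [1.5,3,0,0,0,0,1]
    - [1.7,3.4,0,0,0,0,1]
    - [1.7,3.4,0,0,0,0,1]
    - [1.7,3.4,0,0,0,0,1]

```text
clock: 23.05
position: [0.542, -0.027, 0.3123]
ee_rot: [-0.001, 0.244, 0.97, 0.0]
contact_force: [1.3, 0.1, -2.2]
width: 0.0108
gripper_force: 69.1
```

Emit:
servo_tool:
  increments:
    - [1.7,3.4,0,0,0,0,1]
    - [1.7,3.4,0,0,0,0,1]
    - [1.7,3.4,0,0,0,0,1]
    - [1.5,2.8,0,0,0,0,1]
    - [0.8,1.5,0,0,0,0,1]

```text
clock: 23.55
position: [0.5447, 0.137, 0.3123]
ee_rot: [-0.001, 0.242, 0.97, 0.001]
contact_force: [0.5, 0.0, -2.3]
width: 0.0107
gripper_force: 69.0
```

Emit:
servo_tool:
  increments:
    - [0.5,1,0,0,0,0,1]
    - [0.2,0.4,0,0,0,0,1]
    - [0,0,0,0,0,0,1]
    - [0,0,0,0,0,0,1]
    - [0,0,0,0,0,0,1]

```text
clock: 24.05
position: [0.5467, 0.1478, 0.3129]
ee_rot: [0.0, 0.244, 0.97, -0.0]
contact_force: [0.6, 0.7, -1.8]
width: 0.0107
gripper_force: 69.0
```

```bash
python3 - <<'E'
from st import *
st([.547,.155,.0636])
E
```

```text
t 24.05 pos [0.5467 0.1478 0.3129] yaw_y 61.73 z [-0.     -0.0003 -1.    ] F [ 0.6346  0.7255 -1.8013] M [ 0.0111  0.034  -0.0353] q6 -0.9360247866469561 w 0.0107 g 69.0
tool cm to goal [ 0.3144  0.6553 24.9321]
```

Emit:
servo_tool:
  increments:
    - [0.31,0.66,1,0,0,0,1]
    - [0,0,2,0,0,0,1]
    - [0,0,3,0,0,0,1]
    - [0,0,3,0,0,0,1]
    - [0,0,3,0,0,0,1]

```text
clock: 24.55
position: [0.5467, 0.156, 0.1913]
ee_rot: [-0.0, 0.244, 0.97, 0.0]
contact_force: [0.3, 1.1, -1.3]
width: 0.0109
gripper_force: 69.1
```

Emit:
servo_tool:
  increments:
    - [0,0,3,0,0,0,1]
    - [0,0,3,0,0,0,1]
    - [0,0,2,0,0,0,1]
    - [0,0,1,0,0,0,1]
    - [0,0,0,0,0,0,1]

```text
clock: 25.05
position: [0.546, 0.1558, 0.1013]
ee_rot: [-0.002, 0.244, 0.97, -0.001]
contact_force: [0.3, -0.4, -0.7]
width: 0.0109
gripper_force: 69.1
```

```bash
python3 - <<'E'
from st import *
st([.547,.155,.0636])
S=optics.get_image("side");T=optics.get_image("top");s=st([.547,.155,.0636])
f=lambda a:cv2.resize(np.ascontiguousarray(a[:,:,::-1]),(400,400),interpolation=cv2.INTER_CUBIC)
cv2.imwrite("pics/c5.png",np.hstack([f(T[165:235,162:232]),f(S[155:225,188:258])]))
p=s["position"]; print(proj("side",[[*p[:2],p[2]-.0196+.036],[*p[:2],p[2]-.0196]]))
E
```

```text
t 25.05 pos [0.546  0.1558 0.1013] yaw_y 61.78 z [-0.0034 -0.0003 -1.    ] F [ 0.2859 -0.4024 -0.7462] M [-0.0653  0.0027 -0.0324] q6 -0.9230805160884746 w 0.0109 g 69.1
tool cm to goal [-0.1428 -0.018   3.7654]
t 25.15 pos [0.5477 0.1561 0.1035] yaw_y 61.79 z [ 0.0013  0.0004 -1.    ] F [ 0.449  -0.0704 -0.3031] M [ 0.0165 -0.089  -0.003 ] q6 -0.9231388751757564 w 0.0107 g 69.1
tool cm to goal [ 0.0109 -0.1371  3.9878]
[[219.5257 174.5648]
 [220.2143 184.156 ]]
```

View pics/c5.png

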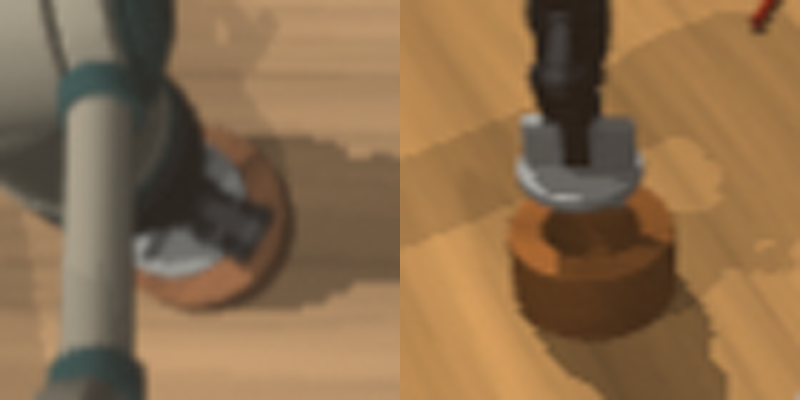

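The cap hangs above the rest's hole, its disc at side (219,185) as predicted. I lower it slowly.

Emit:
servo_tool:
  increments:
    - [0,-0.08,0.6,0,0,0,1]
    - [0,0,0.8,0,0,0,1]
    - [0,0,0.8,0,0,0,1]
    - [0,0,0.6,0,0,0,1]
    - [0,0,0.4,0,0,0,1]

```text
clock: 25.65
position: [0.5462, 0.1553, 0.0701]
ee_rot: [-0.0, 0.244, 0.97, -0.0]
contact_force: [-0.0, 0.5, -2.0]
width: 0.0106
gripper_force: 69.1
```

Emit:
servo_tool:
  increments:
    - [0,0,0.2,0,0,0,1]
    - [0,0,0.1,0,0,0,1]
    - [0,0,0,0,0,0,1]
    - [0,0,0,0,0,0,1]
    - [0,0,0,0,0,0,1]

```text
clock: 26.15
position: [0.5468, 0.1554, 0.0682]
ee_rot: [0.0, 0.244, 0.97, 0.0]
contact_force: [0.5, -0.9, -1.7]
width: 0.0103
gripper_force: 69.1
```

```bash
python3 - <<'E'
from st import *
st([.547,.155,.0636])
E
```

```text
t 26.15 pos [0.5468 0.1554 0.0682] yaw_y 61.81 z [ 0.0005  0.0002 -1.    ] F [ 0.4525 -0.9133 -1.6776] M [-0.0217  0.0923 -0.0046] q6 -0.9244234431983676 w 0.0103 g 69.1
tool cm to goal [-0.0346 -0.0264  0.456 ]
```

In the hole, no contact yet; 4.6 mm to go.

Emit:
servo_tool:
  increments:
    - [0,0,0.1,0,0,0,1]
    - [0,0,0.1,0,0,0,1]
    - [0,0,0.1,0,0,0,1]
    - [0,0,0.05,0,0,0,1]
    - [0,0,0,0,0,0,1]

```text
clock: 26.65
position: [0.5465, 0.1554, 0.0643]
ee_rot: [-0.0, 0.244, 0.97, -0.0]
contact_force: [0.1, -0.0, -2.4]
width: 0.0107
gripper_force: 69.1
```

```bash
python3 - <<'E'
from st import *
st([.547,.155,.0636])
E
```

```text
t 26.65 pos [0.5465 0.1554 0.0643] yaw_y 61.81 z [-0.0002  0.     -1.    ] F [ 0.1156 -0.021  -2.391 ] M [-0.0426 -0.0058 -0.0094] q6 -0.9244523764273749 w 0.0107 g 69.1
tool cm to goal [-0.0567 -0.0097  0.0667]
```

Emit:
servo_tool:
  increments:
    - [0,0,0.05,0,0,0,1]
    - [0,0,0.05,0,0,0,1]
    - [0,0,0,0,0,0,1]
    - [0,0,0,0,0,0,1]
    - [0,0,0,0,0,0,1]

```text
clock: 27.15
position: [0.5467, 0.1554, 0.0638]
ee_rot: [0.0, 0.243, 0.97, 0.0]
contact_force: [-0.4, 0.1, 4.0]
width: 0.0109
gripper_force: 69.8
```

```bash
python3 - <<'E'
from st import *
st([.547,.155,.0636])
E
```

```text
t 27.15 pos [0.5467 0.1554 0.0638] yaw_y 61.82 z [ 0.0005  0.0001 -1.    ] F [-0.3661  0.0703  3.9982] M [-0.0828  0.2745 -0.0404] q6 -0.9244279440859912 w 0.0109 g 69.8
tool cm to goal [-0.0434 -0.0231  0.0218]
```

The cap has landed flat. I release it and retreat.

Emit:
servo_tool:
  increments:
    - [0,0,0,0,0,0,0.5]
    - [0,0,0,0,0,0,0.3]
    - [0,0,0,0,0,0,0]
    - [0,0,0,0,0,0,-0.3]
    - [0,0,0,0,0,0,-0.3]
  squeeze: 20

```text
clock: 27.65
position: [0.5466, 0.1553, 0.0633]
ee_rot: [-0.0, 0.244, 0.97, 0.0]
contact_force: [-0.2, 0.3, -0.2]
width: 0.0553
gripper_force: 0.0
```

Emit:
servo_tool:
  increments:
    - [0,0,-0.5,0,0,0,-0.3]
    - [0,0,-1,0,0,0,-0.3]
    - [0,0,-2,0,0,0,-0.3]
    - [0,0,-3,0,0,0,-0.3]
    - [0,0,-3,0,0,0,-0.3]

```text
clock: 28.15
position: [0.5465, 0.1553, 0.16]
ee_rot: [0.0, 0.244, 0.97, 0.0]
contact_force: [0.1, 0.2, -0.7]
width: 0.0556
gripper_force: 0.0
```

Emit:
servo_tool:
  increments:
    - [0,0,-3,0,0,0,-0.3]
    - [-3,0,-3,0,0,0,-0.3]
    - [-4,0,0,0,0,0,-0.3]
    - [-4,0,0,0,0,0,-0.3]
    - [-4,0,0,0,0,0,-0.3]

```text
clock: 28.65
position: [0.6801, 0.0839, 0.2203]
ee_rot: [0.001, 0.243, 0.97, 0.0]
contact_force: [0.6, 0.8, -0.5]
width: 0.0554
gripper_force: 0.0
```

```bash
python3 - <<'E'
from st import *
st()
S=optics.get_image("side");T=optics.get_image("top")
f=lambda a,s:cv2.resize(np.ascontiguousarray(a[:,:,::-1]),(400,400),interpolation=cv2.INTER_CUBIC)
cv2.imwrite("pics/c6.png",np.hstack([f(T[115:265,160:310],1),f(S[165:235,188:258],1)]))
E
```

```text
t 28.65 pos [0.6801 0.0839 0.2203] yaw_y 61.83 z [ 0.0024  0.0003 -1.    ] F [ 0.5516  0.7532 -0.4928] M [-0.0337 -0.0217 -0.0522] q6 -1.0579927677609386 w 0.0554 g 0.0
```

View pics/c6.png

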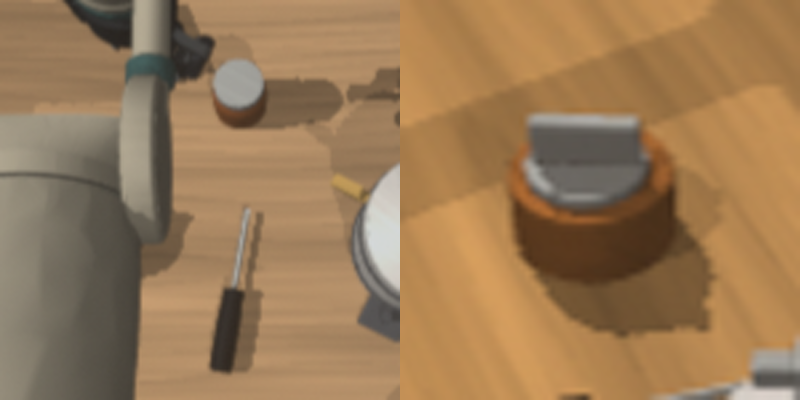

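The cap lies flat in the rest, wing up, at side-crop (583,165), and the jar and screwdriver are where they were. I hand it in.

```bash
python3 -c "
from rig import manip
print(manip.sign_off())"
```

```text
the job is handed in; nothing more can be done
None
```

I opened the pressure pot and set the cap flat in the wooden rest, wing up and released, then handed the job in at about 29 s; no verdict came back. The peak was about 0.23 Nm at the stop and 16 N pressing; the jar and screwdriver look unmoved, but the offcut was out of sight in the last picture.

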